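# Centre a terminal on the stage and hold the inspection lamp over it

### The arm

A 6-joint arm with a two-finger parallel gripper is mounted at the origin on the work surface. World frame = base frame: x ahead of the robot, y to its left, z up, the work surface at z = 0. Lengths are in mm, angles in rad, forces in N, time in s.
With the tool pointing down it reaches from about 400 to 925 mm from the base axis. Payload 12.5 kg.
Tool frame: the origin (TCP) lies where the fingers leave the gripper's body, on its centre line; the fingertips stand 78 mm ahead of it and the grasp point (between the pads) lies 59 mm ahead of it; z points along the fingers, y is the direction in which the jaws open and shut (so a half turn about z gives the same grasp; the last joint's range is limited). The gripper opens to 95 mm and grips with 3 to 60 N. Pads are 20 mm wide; open, the fingers measure 119 mm over their backs; the gripper's body (75 mm by 180 mm) begins 59 mm behind the grasp point.
Start: joints at [-1.22, 0.491, 1.559, -0, 1.092, -0.106], TCP at [275.696, -560.919, 292.261] pointing down, gripper open.
Joint ranges: [-3.1, 3.1], [-0.84, 2.19], [0.05, 2.79], [-1.13, 4.28], [0.06, 2.93], [-2.69, 2.69]. Speed limits (rad/s): [2.22, 2.22, 2.79, 3.14, 3.14, 3.14].

### API

Orientations are given as [roll, pitch, yaw] about the fixed x, y, z axes, in that order (R = Rz(yaw) Ry(pitch) Rx(roll)).
In Python, from cell import env, viewer, ticket, search_frame gives the robot as it stands.
- The arm moves only by the shell command python3 -m inch 'ROWS'. ROWS is a JSON object of lists of equal length, an entry for each row: "hand": the opening, from 0 (shut) to 1 (fully open); "delta_pos": the shift along the tool's x, y, z in cm, a list of three; "turn": the turn about the tool's z in rad. A call has 1 to 20 rows; each row shifts and turns the commanded pose from where the row before left it, along the tool's axes as they then stand; what a row does not reach is not made up. A row lasts 1/10 s, in which the tool goes at most 50 mm and 8.59 degrees, less where a joint would pass 70% of its speed; a pose out of reach is approached as far as the arm can. A call is refused whole if a number of a shift passes 5 or a number of a turn 0.15, either way. A call with a gripper value outside its range is refused whole. The fingers move at their own pace and stop on an object; the grip force is fixed at half the most. Time passes only in rows, so rows that do not move let the fingers close. It gives the time, the measured TCP pose, the force and the opening at its end, in the units of the state.
- env.state(): the state, without advancing time (a new reading comes with each control period).
- viewer.read_camera(name): name is "scene" or "top" or "wrist"; returns (picture, depth): 400x640x3 uint8, blue, green, red; 400x640 float32, mm along the optical axis (not along the pixel's ray), 0 where there is no reading.
- viewer.get_calibration(name): a dict with "fx", "fy", "cx", "cy" (pixels), "T" (4x4, takes a point from camera to world coordinates). Camera axes: x right, y down, z forward; pixel columns grow to the right and rows downward; lengths in mm; the calibration is good to about 2 mm. A picture is of the moment at which its call begins: read the wrist's pose just before it. get_calibration takes no time and is no camera call; for the wrist camera it gives the pose at the moment of the call.
- ticket.job_done(): hands the job in, once; it reports no verdict.
Trained networks look in the newest picture that a camera, given by its name, has taken for a name from the list of things; names that differ only in an ending like _2 or _b are one class to them, and where a whole thing is asked for, a point or a joint stands for the part that bears it (a point fixed in the world has none). Each returns a list of dicts, best first, with "p" (0 to 1); they miss things now and then, are a little off and sometimes report something else, mostly with a low value. They report only what shows in the picture. A call takes as long as a camera call. They do not tell look-alikes from the thing itself.
- search_frame(camera, label): "centre" ([column, row] in pixels, amid what is visible of it).
The state is a dict: "t": time; "joints": joint angles; "qvel": joint speeds; "tau": joint torques, N m; "eef_pos": TCP position; "tcp_rot": TCP orientation; "ft_force": force on the tool from outside, world axes, zero at the start; "moment": the same for the moment, N m; "opening": opening from 0.0 (shut) to 1.0 (fully open).
Only numpy, scipy, OpenCV 4.12 (cv2) and the standard library are available. Lean on these libraries where they do the work, as an engineer would, in place of code of your own. Each camera call takes 0.05 s, during which the arm holds its last target.

### The job

Lay the big copper terminal flat on the steel stage plate, centred lengthwise between the two stops, and let go of it. Then draw the round metal inspection lamp straight up out of its socket, turn it to lean at about 45 degrees, and hold it raised with its lens pointing at the middle of the terminal from about 100 mm away; finish while still holding it there, clear of everything. Leave the other tools and parts where they are.

Things in the scene. Friction and masses are not known exactly. Their poses are not given: they have to be found in the camera images.
- terminal_center (a point): Centre of the big copper terminal (cable lug), the longest of the three lugs on the table: 64 mm long, 30 mm wide, 20 mm high, about 90 g. This point is half-way along it and 10 mm above its underside. x runs lengthwise from the barrel towards the flat tongue, z up as it lies. Its round barrel (20 mm across, lying, 36 mm long) covers x = -32 to +4 mm, its tongue (30 mm wide, 5 mm thick, flush with the underside) x = 0 to +32 mm. It lies flat on the table at the start.
- terminal_barrel (a point): Point in the middle of the terminal's barrel, 14 mm behind its centre along its -x and 10 mm above its underside; the place to grip across (along its y, 20 mm wide). Same axes as terminal_center.
- terminal: The same terminal; origin under its centre, on its underside.
- stage_center (a point): Centre of the top face of the dark steel stage plate (140 x 120 mm, 20 mm thick, fixed on the table, so the face is 20 mm above the table). x runs from one stop to the other. Two steel stops (bars 10 mm thick in x, 50 mm long in y, 10 mm high above the face) stand with their inner faces at x = -38 and +38 mm: the terminal lies between them lengthwise, either way round.
- holder: Grey block fixed on the table, 220 x 62 mm, 62 mm high; origin in the centre of its underside, x along its row of three equal round sockets (36 mm across, 50 mm deep, floor 12 mm above the table) at x = -72, 0 and +72 mm. The lamp and two other tools stand in them, in any order.
- lamp_center (a point): Centre of the inspection lamp, half-way along it. A round metal torch 150 mm long, the tallest thing in the holder, about 160 g: body 28 mm across, head at the lens end 31 mm across over its lower 30 mm; the last 4 mm at the tail taper to 22 mm. It stands lens down in a socket, so its tail stands 100 mm out of the holder at the start (top 162 mm above the table). z runs along it from lens to tail.
- lamp_lens (a point): Centre of the lamp's lens face, 75 mm from its centre along its -z. Same axes.
- lamp_aim (a point): The point on the lamp's axis 100 mm in front of its lens (175 mm from its centre along its -z). Same axes.
- lamp: The same lamp; origin at the lens face.
- reamer: bystander: steel reamer, 32 mm head on a thin neck, 106 mm long, standing in one of the holder's other sockets
- drift: bystander: square wooden drift, 22 x 22 mm, 112 mm long, standing in one of the holder's other sockets
- lug_short: bystander: shorter copper lug, 42 mm long, lying on the table beyond the terminal
- lug_small: bystander: small copper lug, 36 mm long, lying on the table nearer the robot
- sleeve: bystander: copper tube, 24 mm across, 30 mm high, standing on the table
- jar: bystander: white jar with a black lid, 56 mm across, 65 mm high, at the far side
- driver: bystander: screwdriver with a black handle lying at the far side
Mind the look-alikes: they are no part of the job. What is shaped like the terminal but green is not meant.

How it is judged (in metres and radians):
On the way, in this order (a step that is already met when the one before it is completed fails the run):
1. the terminal lies flat and centred between the stops, let go and at rest (horizontal distance between terminal_center and stage_center below 0.01 m and angle between the x axis of terminal_center and the x axis of stage_center, either way round below 0.21 rad and angle between terminal_center's own z axis and vertical below 0.1 rad and z of terminal_center in the frame of stage_center between 0.005 and 0.015 m and contact force between the fingers and terminal below 0.05 N and linear speed of terminal below 0.01 m/s), for 0.2 s.
2. the lamp is drawn out: its lens is above the top of the holder (height (world z) of lamp_lens above 0.07 m and contact force between the fingers and lamp above 1 N), for 0.1 s.
At the end, for the whole second after the job is handed in: Terminal flat on the plate, released, within 10 mm of its centre and 12 degrees of the stops' line. Lamp held still in the fingers, leaning 30 to 60 degrees, lens down and 60 mm or more above the table, touching nothing else, the point 100 mm ahead of it within 35 mm of the terminal's centre (horizontal distance between terminal_center and stage_center below 0.01 m and angle between the x axis of terminal_center and the x axis of stage_center, either way round below 0.21 rad and angle between terminal_center's own z axis and vertical below 0.1 rad and z of terminal_center in the frame of stage_center between 0.005 and 0.015 m and contact force between each of the fingers, lamp and terminal below 0.05 N and angle between lamp_lens's own z axis and vertical between 0.52 and 1.05 rad and distance between lamp_aim and terminal_center below 0.035 m and height (world z) of lamp_lens above 0.06 m and contact force between the fingers and lamp above 1 N and contact force between lamp and holder below 0.05 N and contact force between lamp and reamer below 0.05 N and contact force between lamp and drift below 0.05 N and contact force between lamp and jar below 0.05 N and linear speed of lamp below 0.03 m/s); the arm keeps its last pose, push and grip.
It fails at once if another tool or part is moved by more than 30 mm (distance of any of reamer, drift, lug_short, lug_small, sleeve, jar, driver from where it was at the start of the episode above 0.03 m).
It also fails if it takes over 51 s, if anything falls off the work surface, if the arm or the gripper's body presses on something with over 40 N, if the wrist force passes 120 N, or if a joint passes its speed limit or range.

## Working session

There is one attempt and no reset: what is moved stays moved. The work goes in short steps, Python scripts to look and compute and a shell command to move; the robot and the scene stay as the last step left them, time stands still between calls to the robot, and variables do not carry over. Pictures are saved under pics/ and viewed, and the job is handed in when it is done.

```bash
ls -la; mkdir -p pics
cat > h.py <<'E'
import numpy as np,cv2
from cell import env,viewer,ticket,search_frame
def shot(cam,name):
    im,d=viewer.read_camera(cam); K=viewer.get_calibration(cam)
    cv2.imwrite(f'pics/{name}.png',im); np.savez(f'pics/{name}.npz',im=im,d=d,T=K['T'],k=[K['fx'],K['fy'],K['cx'],K['cy']])
    return im,d,K
def pw(d,K,u,v,z=None):
    T=np.array(K['T']); r=np.array([(u-K['cx'])/K['fx'],(v-K['cy'])/K['fy'],1.])
    if z is not None:
        R=T[:3,:3]@r; s=(z-T[2,3])/R[2]; return T[:3,3]+s*R
    dd=d[int(round(v)),int(round(u))]; return (T@np.r_[r*dd,1])[:3]
E
python3 - <<'E'
from h import *
print(env.state())
L=['terminal','stage_center','holder','lamp','reamer','drift','lug_short','lug_small','sleeve','jar','driver']
for c in ['scene','top']:
    im,d,K=shot(c,c+'0')
    print(c,K['fx'],np.round(K['T'],3).tolist())
    for l in L:
        r=search_frame(c,l)
        print(l,[(np.round(x['centre'],1).tolist(),round(x['p'],2),np.round(pw(d,K,*x['centre'])).tolist()) for x in r[:3]])
E
python3 -m inch --help | head -40
```

```text
total 12
drwxr-xr-x  3 agent agent 4096 Dec  6 13:55 .
drwxr-xr-x 23 root  root  4096 Dec  6 13:55 ..
drwxr-xr-x  2 agent agent 4096 Dec  6 13:55 pics
{'t': 0.0, 'joints': array([-1.21959500e+00,  4.91536858e-01,  1.55945962e+00, -3.32325028e-06,
        1.09173766e+00, -1.05628944e-01]), 'qvel': array([ 0.00050568, -0.00291844,  0.00093356, -0.00089348,  0.00094234,
       -0.00055637]), 'tau': array([-2.37888584e-03, -6.12646222e+01, -2.58187634e+01,  6.91224751e-02,
        4.82069829e-02, -1.82849512e-04]), 'eef_pos': array([ 275.63528401, -560.74562747,  291.67231248]), 'tcp_rot': array([-3.14045722e+00, -1.17418733e-04,  4.56831741e-01]), 'ft_force': array([-0.12724183, -0.2419457 ,  0.11633675]), 'moment': array([ 0.02026864, -0.00976753, -0.01664906]), 'opening': 0.9990751898874506}
scene 402.7409443275442 [[0.796, 0.441, -0.415, 956.01], [0.605, -0.597, 0.527, -512.754], [-0.016, -0.67, -0.742, 719.156], [0.0, 0.0, 0.0, 1.0]]
terminal [([215.0, 264.3], 0.89, [475.0, -276.0, 8.0]), ([253.7, 239.7], 0.66, [495.0, -179.0, 7.0])]
stage_center [([311.6, 208.2], 0.76, [546.0, -36.
[... 1102 characters left out ...]
 235.9], 0.73, [473.0, 241.0, 65.0])]
lamp [([178.1, 221.4], 0.83, [492.0, 247.0, 146.0])]
reamer [([180.9, 189.5], 0.74, [559.0, 255.0, 120.0])]
drift [([182.1, 188.5], 0.72, [562.0, 254.0, 118.0]), ([176.3, 260.1], 0.5, [420.0, 251.0, 125.0])]
lug_short [([180.2, 189.3], 0.65, [560.0, 257.0, 119.0]), ([429.4, 149.9], 0.64, [687.0, -272.0, 13.0])]
lug_small [([408.0, 295.0], 0.66, [361.0, -216.0, 11.0])]
sleeve [([178.8, 222.4], 0.57, [491.0, 248.0, 138.0]), ([480.4, 150.5], 0.46, [693.0, -394.0, -0.0])]
jar [([361.2, 112.5], 0.97, [752.0, -109.0, 68.0])]
driver [([288.1, 90.3], 0.86, [819.0, 56.0, 27.0]), ([192.4, 234.9], 0.32, [476.0, 242.0, 62.0])]invalid input: not JSON, or not a number
```

View pics/scene0.png

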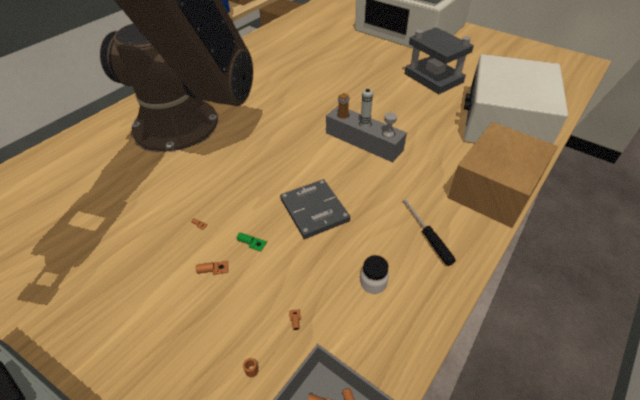

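View pics/top0.png

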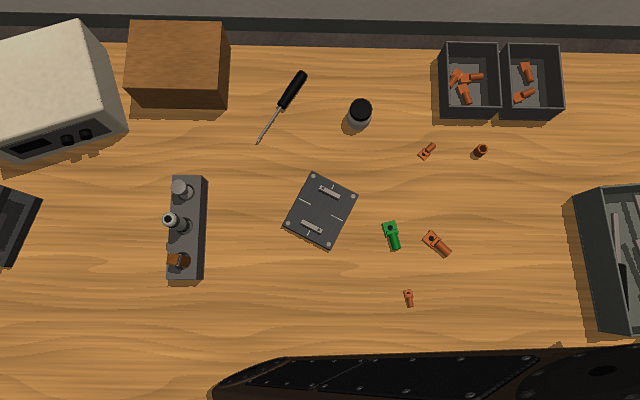

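The top view shows the real copper terminal at (437,242), tongue upper-left. The green look-alike is at (392,234), the stage at (320,210), and the lamp in the holder's middle socket at about (172,220). Next I measure the poses.

```bash
cat > m.py <<'E'
from h import *
def cloud(name):
    f=np.load(f'pics/{name}.npz'); im,d,T,k=f['im'],f['d'],f['T'],f['k']
    v,u=np.mgrid[:400,:640]; P=np.stack([(u-k[0+2])/k[0]*d,(v-k[3])/k[1]*d,d,np.ones_like(d)],-1)@T.T
    return im,d,P[...,:3]
def rect(p):
    r=cv2.minAreaRect(p[:,:2].astype(np.float32)); return np.round(r[0],1),np.round(r[1],1),round(r[2],1)
E
python3 - <<'E'
from m import *
for n in ['top0','scene0']:
    im,d,P=cloud(n); hsv=cv2.cvtColor(im,cv2.COLOR_BGR2HSV); x,y,z=P[...,0],P[...,1],P[...,2]; ok=d>0
    print(n,'table z',np.median(z[ok&(abs(x-600)<40)&(abs(y+200)<40)]))
    near=lambda a,b,r:ok&(np.hypot(x-a,y-b)<r)
    m=near(475,-285,55)&(hsv[...,1]>150)&(z>2.5); 
    print('term',m.sum(),rect(P[m]),P[m].mean(0))
    b=m&(z>12); print(' barrel',b.sum(),rect(P[b]),P[b].mean(0)); t=m&(z<9);print(' tongue',t.sum(),rect(P[t]),P[t].mean(0))
    m=near(542,-25,110)&(z>13)&(z<40)&(hsv[...,2]<140)&(hsv[...,1]<110); print('stage',m.sum(),rect(P[m]),np.median(z[m]))
    s=near(542,-25,70)&(z>25)&(z<40)
    nn,lab=cv2.connectedComponents(s.astype(np.uint8))
    for i in range(1,nn):
        if (lab==i).sum()>15: print(' stop',(lab==i).sum(),rect(P[lab==i]),np.median(z[lab==i]))
    m=near(490,245,140)&(z>54)&(z<70); print('holder',m.sum(),rect(P[m]),np.median(z[m]))
    for a in (130,140,150):
        m=near(490,248,50)&(z>a)&(z<175); print('lamp',a,m.sum(),rect(P[m]),z[m].max())
E
python3 - <<'E'
import cv2
im=cv2.imread('pics/top0.png')
a=cv2.resize(im[140:300,120:300],None,fx=3,fy=3,interpolation=cv2.INTER_CUBIC); b=cv2.resize(im[160:270,270:480],None,fx=3.5,fy=3.5,interpolation=cv2.INTER_CUBIC)
cv2.imwrite('pics/ca.png',a);cv2.imwrite('pics/cb.png',b)
E
```

```text
top0 table z 1.0535726242069359
term 351 (array([ 471.7, -281.8]), array([74.3, 94.3]), 9.6) [ 473.40132797 -282.27256192   11.67018384]
 barrel 149 (array([ 465.8, -291.9]), array([43.1, 19.4]), 46.8) [ 462.58174253 -293.47328374   18.68751567]
 tongue 169 (array([ 471.7, -281.8]), array([74.3, 94.3]), 9.6) [ 482.35394299 -273.1466958     5.77992032]
stage 3124 (array([542.6, -23.9]), array([119.3, 139.9]), 63.6) 21.074729039149418
 stop 106 (array([580.7, -43.2]), array([48.3, 10.3]), 63.5) 30.90852585351388
 stop 113 (array([505.2,  -5.3]), array([50. , 12.8]), 64.5) 30.785943251053823
holder 2365 (array([494.6, 261.2]), array([219.6,  63.7]), 1.4) 62.916639304678824
lamp 130 239 (array([494.2, 260.2]), array([26.8, 25.6]), 1.2) 169.64890010424256
lamp 140 220 (array([494.2, 260.2]), array([26.8, 25.6]), 1.2) 169.64890010424256
lamp 150 194 (array([494.3, 260.2]), array([26.5, 25.6]), 1.2) 169.64890010424256
scene0 table z -0.47384676618844424
term 301 (array([ 474.6, -284.8]), array([62.8, 28.5]), 47.9) [ 477.64762605 -285.23139235   10.70706236]
 barrel 127 (array([ 466.8, -295.9]), array([36. , 14.2]), 48.2) [ 467.84395061 -296.13360358   17.20219046]
 tongue 156 (array([ 475.6, -283.7]), array([59.7, 28.5]), 47.9) [ 486.33392389 -275.127611      5.45204111]
stage 2201 (array([545.3, -25.4]), array([118.7, 139.1]), 63.5) 19.536578876478757
 stop 83 (array([505.3,  -4.1]), array([48.6, 14.5]), 62.5) 28.94000536109195
 stop 93 (array([582.7, -43. ]), array([49.4, 11.1]), 64.3) 28.866362935578877
holder 1110 (array([496.8, 261.2]), array([221.7,  67.3]), 1.0) 61.178298993329406
lamp 130 163 (array([498.2, 259.7]), array([25.8, 26.9]), 75.4) 164.96470365676942
lamp 140 128 (array([498.2, 259.7]), array([25.8, 26.9]), 75.4) 164.96470365676942
lamp 150 90 (array([498.2, 259.7]), array([25.8, 26.9]), 75.4) 164.96470365676942
```

View pics/ca.png

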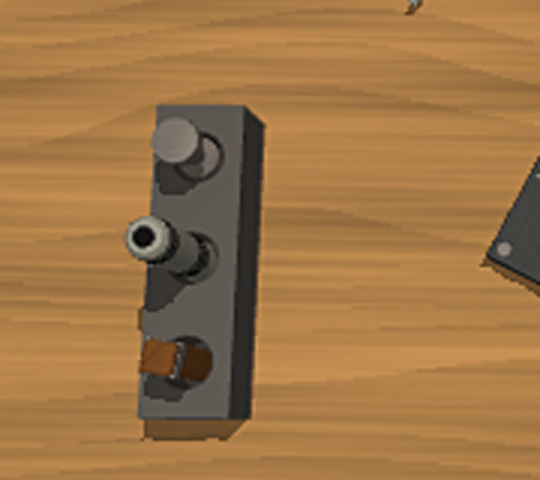

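View pics/cb.png

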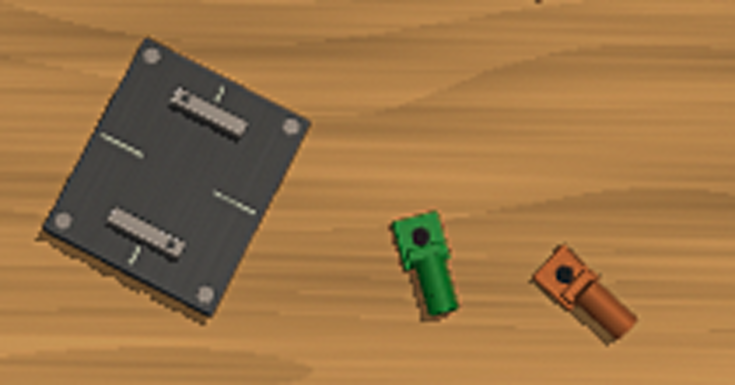

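```bash
python3 -m inch '{"hand":[1,1,1,1,1,1,1,1,1,1,1,1],"delta_pos":[[0,0,0],[0,0,0],[0,0,0],[4,-0.5,1],[4,-0.5,1],[4,-0.5,1],[4,-0.5,1],[4,-0.5,1],[4,-0.5,1],[4,-0.6,1],[4.4,-0.5,1],[0,0,0]],"turn":[-0.124,-0.124,-0.124,0,0,0,0,0,0,0,0,0]}'
cat > go.py <<'E'
from h import *
def to(x,y,z,yaw=None):
    s=env.state(); p=s['eef_pos']; w=s['tcp_rot'][2]; d=np.array([x,y,z])-p
    if yaw is not None: print('turn',round((w-yaw+np.pi)%(2*np.pi)-np.pi,3)); 
    for ww in ([w] if yaw is None else [w,yaw]):
        print('at yaw %.3f: cm'%ww,np.round([d@[np.cos(ww),np.sin(ww),0],d@[np.sin(ww),-np.cos(ww),0],-d[2]],1)/10)
    print('t',s['t'],'pos',p.round(1),s['tcp_rot'].round(3),'op',round(s['opening'],3),'f',s['ft_force'].round(1),'j',s['joints'].round(2))
E
python3 - <<'E'
from go import *
im,d,K=shot('wrist','w1'); print(np.round(K['T'],2).tolist())
print(search_frame('wrist','terminal'))
to(464,-294,81,.829)
from m import *
im,d,P=cloud('w1');hsv=cv2.cvtColor(im,cv2.COLOR_BGR2HSV); z=P[...,2]
m=(d>0)&(hsv[...,1]>150)&(z>3)&(z<30)&(np.hypot(P[...,0]-473,P[...,1]+284)<60)
print(m.sum(),rect(P[m]),P[m].mean(0)); b=m&(z>12); print(rect(P[b]),np.median(z[b]))
E
```

```text
t: 2.4
eef_pos: [466.2, -290.6, 211.2]
tcp_rot: [-3.14, -0.0, 0.833]
ft_force: [-0.7, 1.1, -0.0]
opening: 1.0
[[0.74, -0.65, -0.17, 513.51], [-0.67, -0.72, -0.19, -240.92], [-0.0, 0.25, -0.97, 303.2], [0.0, 0.0, 0.0, 1.0]]
[{'centre': [258.7, 81.5], 'p': 0.92}, {'centre': [322.2, 176.9], 'p': 0.8}]
turn 0.002
at yaw 0.831: cm [-0.08 -0.05 13.12]
at yaw 0.829: cm [-0.08 -0.05 13.12]
t 2.5 pos [ 464.9 -293.7  212.2] [-3.142  0.     0.831] op 0.996 f [ 0.3 -0.6 -0.2] j [-0.68  0.48  1.83 -0.    0.83  0.06]
1766 (array([ 473. , -286.8]), array([63.7, 29.3]), 47.0) [ 474.73847923 -284.57027533   11.05434784]
(array([ 463.6, -296.7]), array([36.2, 19.2]), 47.3) 18.062550480938455
```

View pics/w1.png

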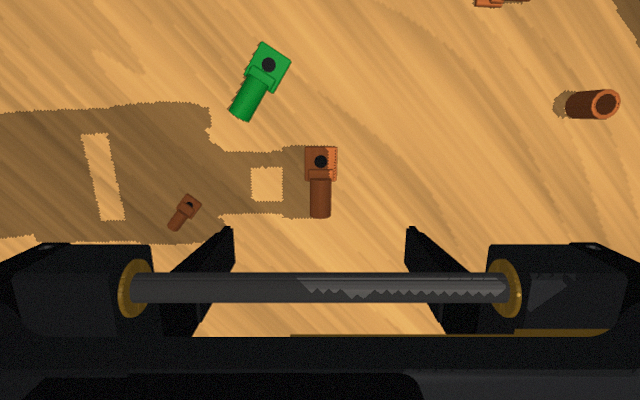

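The wrist picture shows the copper terminal upright in line with the tool at (320,180), well centred. Fingers are clear of the other parts, so I descend and grip.

```bash
python3 -m inch '{"hand":[1,1,1,1,1,0,0,0,0,0,0],"delta_pos":[[-0.2,0.1,3.5],[0,0,4],[0,0,3.5],[0,0,2.1],[0,0,0],[0,0,0],[0,0,0],[0,0,0],[0,0,0],[0,0,0],[0,0,0]],"turn":[0.005,0,0,0,0,0,0,0,0,0,0]}'
python3 - <<'E'
from go import *
to(464,-296,81)
E
```

```text
t: 3.6
eef_pos: [463.9, -296.6, 81.4]
tcp_rot: [3.141, 0.0, 0.824]
ft_force: [-0.1, -0.5, 0.4]
opening: 0.554
at yaw 0.824: cm [ 0.05 -0.03  0.04]
t 3.6 pos [ 463.9 -296.6   81.4] [3.141 0.    0.824] op 0.554 f [-0.1 -0.5  0.4] j [-0.69  0.69  1.91 -0.    0.54  0.06]
```

Fingers are still closing; I let them finish, then lift.

```bash
python3 -m inch '{"hand":[0,0,0,0,0,0,0,0],"delta_pos":[[0,0,0],[0,0,0],[0,0,0],[0,0,0],[0,0,0],[0,0,0],[0,0,0],[0,0,0]],"turn":[0,0,0,0,0,0,0,0]}'
python3 -m inch '{"hand":[0,0,0,0,0],"delta_pos":[[0,0,-1],[0,0,-3],[0,0,-4],[0,0,-2],[0,0,0]],"turn":[0,0,0,0,0]}'
python3 - <<'E'
from go import *
from m import *
shot('wrist','w2')
im,d,P=cloud('w2');hsv=cv2.cvtColor(im,cv2.COLOR_BGR2HSV); z=P[...,2]; s=env.state()
m=(d>0)&(hsv[...,1]>150)&(z>80)&(np.hypot(P[...,0]-473,P[...,1]+284)<60)
print(m.sum(),rect(P[m]),z[m].min(),z[m].max())
w=s['tcp_rot'][2];q=(P[m]-s['eef_pos'])@np.array([[np.cos(w),np.sin(w),0],[np.sin(w),-np.cos(w),0],[0,0,-1]]).T
print(q.min(0),q.max(0))
to(543.5,-24.5,240,-.4625)
E
```

```text
t: 4.4
eef_pos: [463.8, -296.5, 81.2]
tcp_rot: [-3.142, 0.0, 0.824]
ft_force: [0.2, -0.1, -0.4]
opening: 0.202
t: 4.9
eef_pos: [464.5, -297.0, 184.6]
tcp_rot: [3.136, -0.0, 0.824]
ft_force: [-0.4, 0.0, -1.8]
opening: 0.203
11299 (array([ 479.9, -276.1]), array([69.1, 96.6]), 10.9) 101.21010143368687 232.15040297576314
[-12.43672414 -60.93638061 -49.42778551] [48.29191961 56.93545318 81.51251603]
turn 1.286
at yaw 0.824: cm [ 25.37 -12.66  -5.73]
at yaw -0.463: cm [ -5.03 -27.9   -5.73]
t 4.95 pos [ 464.  -296.7  182.7] [ 3.139 -0.     0.824] op 0.208 f [ 0.3 -0.3 -1.7] j [-0.69  0.53  1.86 -0.    0.76  0.06]
```

View pics/w2.png

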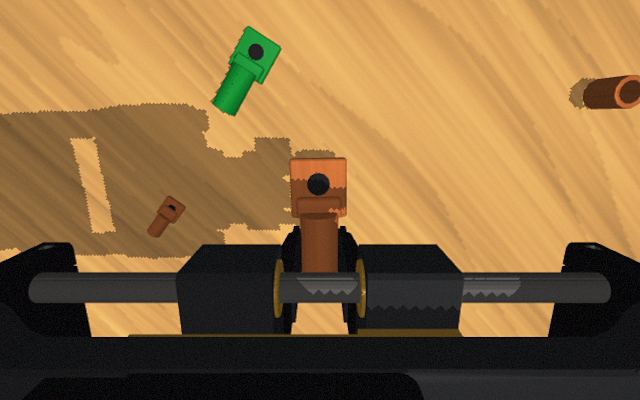

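```bash
python3 -m inch '{"hand":[0,0,0,0,0,0,0,0,0,0,0,0,0,0,0,0,0],"delta_pos":[[4.1,-2.3,0],[4.1,-2.3,0],[4.1,-2.3,0],[4.1,-2.3,0],[4.1,-2.3,0],[4.4,-2.6,0],[0,0,0],[0,0,0],[0,0,0],[0,0,0],[0,0,0],[0,0,0],[0,0,0],[0,0,0],[0,0,0],[0,0,0],[0,0,0]],"turn":[0,0,0,0,0,0,0.1286,0.1286,0.1286,0.1286,0.1286,0.1286,0.1286,0.1286,0.1286,0.1286,0]}'
python3 - <<'E'
from go import *
from m import *
to(530.1,-17.8,182,-.4625)
shot('wrist','w3')
im,d,P=cloud('w3');hsv=cv2.cvtColor(im,cv2.COLOR_BGR2HSV); z=P[...,2]
s=(d>0)&(z>26)&(z<45)&(np.hypot(P[...,0]-543,P[...,1]+24)<70)
nn,lab=cv2.connectedComponents(s.astype(np.uint8))
for i in range(1,nn):
    if (lab==i).sum()>60: print(' stop',(lab==i).sum(),rect(P[lab==i]),np.median(z[lab==i]))
E
```

```text
t: 6.65
eef_pos: [528.8, -19.1, 180.1]
tcp_rot: [3.141, 0.002, -0.464]
ft_force: [-0.1, -0.4, -1.1]
opening: 0.203
turn -0.002
at yaw -0.464: cm [ 0.06 -0.17 -0.19]
at yaw -0.463: cm [ 0.06 -0.17 -0.19]
t 6.65 pos [528.8 -19.1 180.1] [ 3.141e+00  2.000e-03 -4.640e-01] op 0.203 f [-0.1 -0.4 -1.1] j [-0.16  0.51  1.91 -0.    0.73  1.87]
 stop 959 (array([582.3, -43.1]), array([49.8,  9.4]), 63.7) 29.184462934911863
```

View pics/w3.png

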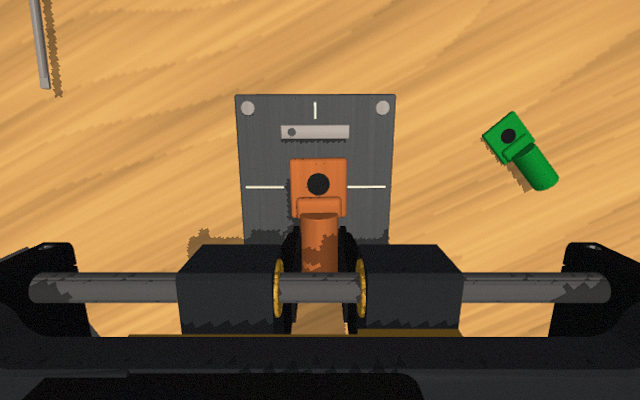

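The picture shows the stage squarely ahead, far stop at (315,132), and the terminal aligned and level. I lower it and release.

```bash
python3 -m inch '{"hand":[0,0,0,0,0,0],"delta_pos":[[0.05,-0.15,2],[0,0,3],[0,0,2],[0,0,0.6],[0,0,0],[0,0,0]],"turn":[0,0,0,0,0,0]}'
python3 - <<'E'
from go import *
to(530.1,-17.8,101.5,-.4625)
E
```

```text
t: 7.3
eef_pos: [530.7, -18.1, 105.8]
tcp_rot: [-3.141, -0.001, -0.461]
ft_force: [-0.4, -0.6, -0.8]
opening: 0.203
turn 0.002
at yaw -0.461: cm [-0.06  0.    0.43]
at yaw -0.463: cm [-0.06  0.    0.43]
t 7.3 pos [530.7 -18.1 105.8] [-3.141e+00 -1.000e-03 -4.610e-01] op 0.203 f [-0.4 -0.6 -0.8] j [-0.16  0.63  1.95 -0.    0.56  1.87]
```

```bash
python3 -m inch '{"hand":[0,0,0],"delta_pos":[[-0.03,0,0.2],[0,0,0.15],[0,0,0]],"turn":[0,0,0]}'
python3 - <<'E'
from go import *
to(530.1,-17.8,101.5,-.4625)
shot('scene','s2'); shot('top','t2')
from m import *
for n in ['s2','t2']:
    im,d,P=cloud(n);hsv=cv2.cvtColor(im,cv2.COLOR_BGR2HSV); z=P[...,2]
    m=(d>0)&(hsv[...,1]>130)&(hsv[...,0]<20)&(z>23)&(z<50)&(np.hypot(P[...,0]-543,P[...,1]+24)<60)
    print(n,m.sum(),rect(P[m]) if m.sum()>5 else '')
E
python3 -c "
import cv2,numpy as np
a=cv2.imread('pics/s2.png')[150:280,240:420];cv2.imwrite('pics/c2.png',cv2.resize(a,None,fx=4,fy=4,interpolation=2))"
```

```text
t: 7.6
eef_pos: [530.2, -17.9, 102.0]
tcp_rot: [-3.141, -0.001, -0.462]
ft_force: [0.1, -0.2, 0.2]
opening: 0.204
turn 0.0
at yaw -0.462: cm [-0.01 -0.    0.05]
at yaw -0.463: cm [-0.01 -0.    0.05]
t 7.6 pos [530.2 -17.9 102. ] [-3.141e+00 -1.000e-03 -4.620e-01] op 0.204 f [ 0.1 -0.2  0.2] j [-0.16  0.63  1.96 -0.    0.55  1.87]
s2 212 (array([546.7, -27.2]), array([27.2, 59.6]), 63.6)
t2 0
```

View pics/c2.png

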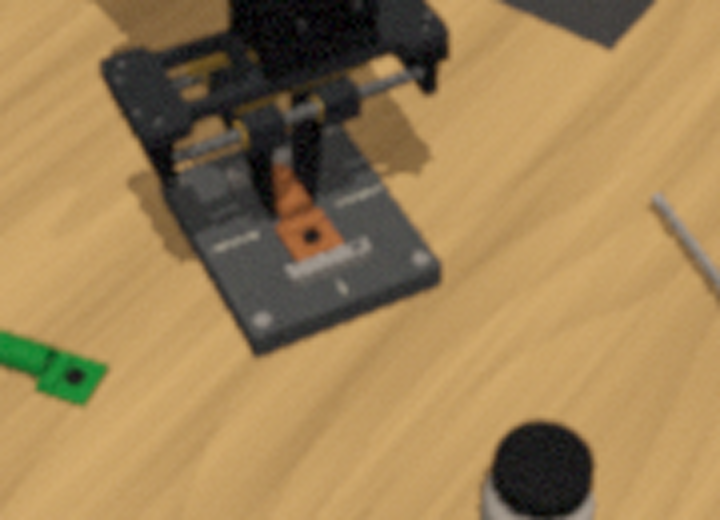

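Run:
```python
from m import *
u=np.array([.895,-.446]);c=np.array([543.5,-24.])
im,d,P=cloud('s2');hsv=cv2.cvtColor(im,cv2.COLOR_BGR2HSV); z=P[...,2]
m=(d>0)&(hsv[...,1]>130)&(hsv[...,0]<20)&(z>22)&(z<50)&(np.hypot(P[...,0]-543,P[...,1]+24)<60)
a=(P[m][:,:2]-c)@u; print('terminal along',np.percentile(a,[0,3,97,100]))
s=(d>0)&(hsv[...,1]<100)&(z>25)&(z<35)&(np.hypot(P[...,0]-582,P[...,1]+43)<30)
a=(P[s][:,:2]-c)@u; print('stop',np.percentile(a,[0,3,50,97,100]))
```

```text
terminal along [-25.56736647 -19.79676669  31.91260397  34.0355469 ]
stop [37.60471467 38.86871095 44.90155615 48.99977907 49.24593343]
```

Lengthwise error is about 1 mm, so I release, rise and verify.

```bash
python3 -m inch '{"hand":[0.2,0.3,0.4,0.5,0.6,0.6,0.6,0.6,0.6,0.6,0.6,0.6,0.6,0.6,0.6],"delta_pos":[[0,0,0.03],[0,0,0],[0,0,0],[0,0,0],[0,0,0],[0,0,0],[0,0,0],[0,0,-1],[0,0,-4],[0,0,-4.5],[0,0,-4.5],[0,0,-4],[-4,0,-2],[-4,0,0],[0,0,0]],"turn":[0,0,0,0,0,0,0,0,0,0,0,0,0,0,0]}'
python3 - <<'E'
from go import *
from m import *
u=np.array([.895,-.446]);v=np.array([.446,.895]);c=np.array([543.5,-24.])
for cam,n in [('scene','s3'),('wrist','w3b')]:
    shot(cam,n); im,d,P=cloud(n);hsv=cv2.cvtColor(im,cv2.COLOR_BGR2HSV); z=P[...,2]
    near=(d>0)&(np.hypot(P[...,0]-543,P[...,1]+24)<60)
    m=near&(hsv[...,1]>130)&(hsv[...,0]<20)&(z>22)&(z<50)
    print(n,rect(P[m]) if m.sum() else '',np.percentile(z[m],[5,95]))
    s=near&(hsv[...,1]<100)&(z>25)&(z<40); 
    nn,lab=cv2.connectedComponents(s.astype(np.uint8))
    for i in range(1,nn):
        if (lab==i).sum()>40: print(' stop',(lab==i).sum(),rect(P[lab==i]))
to(496,260.5,250,np.pi/2)
E
```

```text
t: 9.2
eef_pos: [454.9, 19.3, 302.9]
tcp_rot: [-3.141, -0.0, -0.461]
ft_force: [-0.2, 0.2, -0.9]
opening: 0.603
s3 (array([545.9, -26.3]), array([27.5, 63.1]), 65.0) [23.24297785 39.51067249]
 stop 81 (array([509.2,  -6. ]), array([49.3, 20.4]), 62.0)
 stop 95 (array([582.5, -43.1]), array([48.8, 12.5]), 62.8)
w3b (array([546.8, -26. ]), array([28.7, 63.3]), 63.9) [22.88313837 38.83233734]
 stop 524 (array([582.8, -44. ]), array([48.7, 10.2]), 63.1)
 stop 411 (array([506.1,  -5.6]), array([49.4,  8.7]), 63.6)
turn -2.032
at yaw -0.462: cm [ -7.42 -23.39   5.25]
at yaw 1.571: cm [24.25  3.77  5.25]
t 9.3 pos [458.3  18.  302.5] [-3.141e+00 -2.000e-03 -4.620e-01] op 0.6 f [-0.3 -0.1 -0.8] j [-0.1   0.24  1.94 -0.    0.96  1.93]
```

View pics/w3b.png

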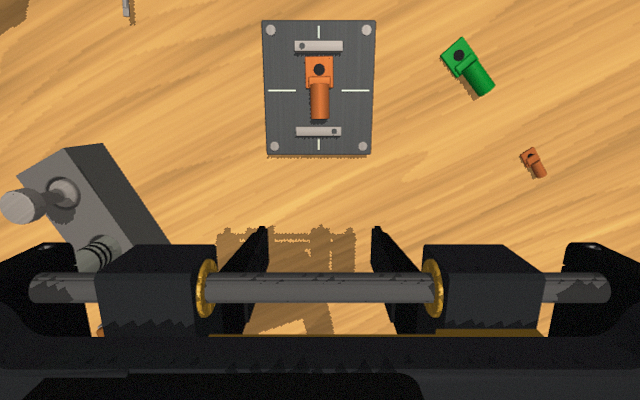

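Terminal lies flat, with an offset of about 2.6 mm and angle within 1°. It is released, visible at (319,88) between both stops. Next is the lamp: jaws along the row, partly open to clear the neighbours.

```bash
python3 -m inch '{"hand":[0.6,0.6,0.6,0.6,0.6,0.6,0.6,0.6,0.6,0.6,0.6,0.6,0.6,0.6,0.6],"delta_pos":[[0,0,0],[0,0,0],[0,0,0],[0,0,0],[0,0,0],[0,0,0],[0,0,0],[0,0,0],[0,0,0],[0,0,0],[0,0,0],[0,0,0],[0,0,0],[0,0,0],[0,0,0]],"turn":[-0.145,-0.145,-0.145,-0.145,-0.145,-0.145,-0.145,-0.145,-0.145,-0.145,-0.145,-0.145,-0.145,-0.145,0]}'
python3 -m inch '{"hand":[0.6,0.6,0.6,0.6,0.6,0.6],"delta_pos":[[4,1,0],[4,1,0],[4,1,0],[4,0.8,0],[0,0,0],[0,0,0]],"turn":[0,0,0,0,0,0]}'
python3 - <<'E'
from go import *
from m import *
shot('wrist','w4'); im,d,P=cloud('w4'); z=P[...,2]
for c in [(496,260),(424,260),(568,260)]:
  for a in (100,140):
    m=(d>0)&(np.hypot(P[...,0]-c[0],P[...,1]-c[1])<30)&(z>a)&(z<175)
    if m.sum()>20: print(c,a,m.sum(),rect(P[m]),z[m].max())
m=(d>0)&(z>55)&(z<68)&(np.hypot(P[...,0]-496,P[...,1]-260)<140); print('holder',rect(P[m]))
to(496,260.5,174,np.pi/2)
E
```

```text
t: 10.8
eef_pos: [459.3, 17.4, 301.3]
tcp_rot: [-3.141, 0.0, 1.569]
ft_force: [-0.1, -0.9, 0.5]
opening: 0.605
t: 11.4
eef_pos: [497.3, 178.1, 300.9]
tcp_rot: [-3.141, 0.0, 1.566]
ft_force: [-0.1, 0.2, 0.8]
opening: 0.598
(496, 260) 100 1340 (array([496.3, 260.5]), array([27.6, 26.8]), 0.1) 165.67396738456537
(496, 260) 140 1340 (array([496.3, 260.5]), array([27.6, 26.8]), 0.1) 165.67396738456537
(424, 260) 100 995 (array([424.7, 259.5]), array([23.6, 23.8]), 82.1) 125.25463101222567
(568, 260) 100 1318 (array([567.8, 262.1]), array([31.2, 31.1]), 60.6) 118.62959970771124
holder (array([496.5, 260.8]), array([220.9,  62.1]), 1.0)
turn -0.005
at yaw 1.566: cm [ 8.31 -0.16 12.71]
at yaw 1.571: cm [ 8.31 -0.11 12.71]
t 11.45 pos [497.1 177.4 301.1] [-3.141  0.     1.566] op 0.598 f [-0.3 -0.6  0.4] j [ 0.22  0.34  1.78 -0.    1.01  0.22]
```

View pics/w4.png

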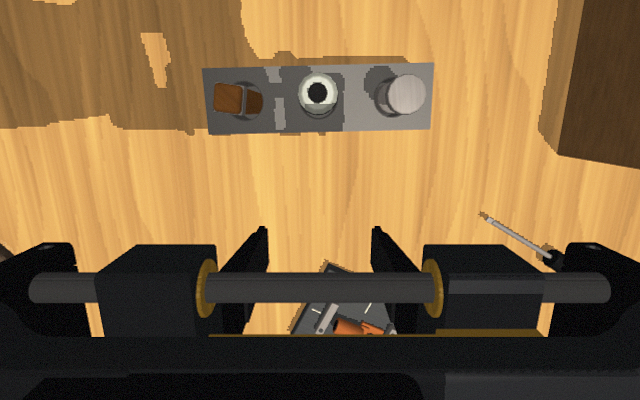

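The lamp stands in the middle at (318,92), between the drift (left) and reamer (right), at world (496,260.5). I move over it and descend.

```bash
python3 -m inch '{"hand":[0.6,0.6,0.6,0.6,0.6,0.6,0.6,0.6],"delta_pos":[[4.3,-0.1,0],[4,0,0],[0,0,0],[0,0,4],[0,0,4],[0,0,3],[0,0,1.6],[0,0,0]],"turn":[0,0,0,0,0,0,0,0]}'
python3 - <<'E'
from go import *
to(496,260.5,174)
E
python3 -m inch '{"hand":[0,0,0,0,0,0,0,0,0],"delta_pos":[[0,0,0],[0,0,0],[0,0,0],[0,0,0],[0,0,0],[0,0,0],[0,0,0],[0,0,0],[0,0,0]],"turn":[0,0,0,0,0,0,0,0,0]}'
```

```text
t: 12.25
eef_pos: [496.0, 258.8, 173.6]
tcp_rot: [-3.138, 0.002, 1.565]
ft_force: [-0.2, 1.6, 0.2]
opening: 0.602
at yaw 1.565: cm [ 0.17  0.   -0.04]
t 12.25 pos [496.  258.8 173.6] [-3.138e+00  2.000e-03  1.565e+00] op 0.602 f [-0.2  1.6  0.2] j [ 0.36  0.55  1.84 -0.    0.76  0.37]
t: 13.15
eef_pos: [496.4, 260.8, 176.1]
tcp_rot: [3.141, -0.0, 1.568]
ft_force: [0.0, -0.8, 6.8]
opening: 0.293
```

```bash
python3 -m inch '{"hand":[0,0,0,0,0,0,0,0],"delta_pos":[[0,0,0],[0,0,-1],[0,0,-2],[0,0,-2],[0,0,-2],[0,0,-2],[0,0,-1],[0,0,0]],"turn":[0,0,0,0,0,0,0,0]}'
python3 - <<'E'
from go import *
shot('scene','s5')
to(496,180,250)
E
python3 -c "
import cv2
a=cv2.imread('pics/s5.png')[20:200,270:450];cv2.imwrite('pics/c5.png',cv2.resize(a,None,fx=3,fy=3,interpolation=2))"
```

```text
t: 13.95
eef_pos: [496.4, 260.8, 276.7]
tcp_rot: [3.139, -0.001, 1.568]
ft_force: [1.1, 0.1, -2.9]
opening: 0.288
at yaw 1.568: cm [-8.07  0.01  2.56]
t 14.0 pos [496.2 260.7 275.6] [ 3.141 -0.     1.568] op 0.289 f [-0.3  1.1 -2.8] j [ 0.37  0.42  1.74 -0.    0.98  0.37]
```

View pics/c5.png

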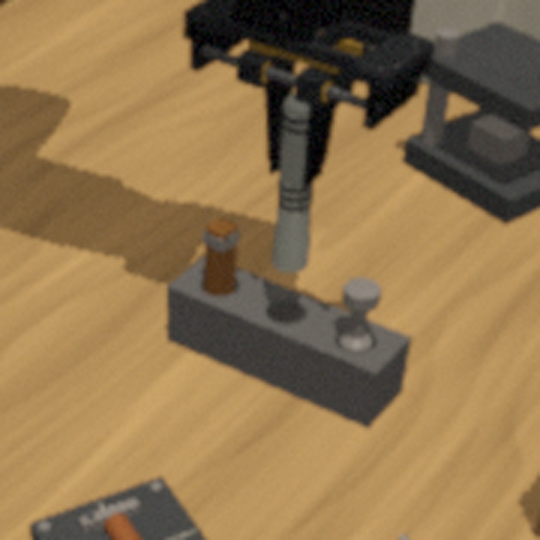

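Lamp is out, vertical, above the holder. The interface can't tilt the tool, so I lean the lamp by pivoting it between the pads. I'll lower it in front of the fixed holder's empty side and drag it gently over the holder's top edge, watching the force.

```bash
python3 -m inch '{"hand":[0,0,0,0,0,0,0,0],"delta_pos":[[-3,0,0],[-3.1,0,0],[0,0,0],[0,0,3],[0,0,3],[0,0,2.5],[0,0,1],[0,0,0]],"turn":[0,0,0,0,0,0,0,0]}'
python3 -m inch '{"hand":[0,0,0,0,0,0],"delta_pos":[[0.5,0,0],[0.4,0,0],[0.4,0,0],[0.4,0,0],[0.4,0,0],[0,0,0]],"turn":[0,0,0,0,0,0]}'
```

```text
t: 14.8
eef_pos: [495.7, 199.9, 178.9]
tcp_rot: [-3.139, 0.001, 1.568]
ft_force: [-0.7, 0.5, -0.3]
opening: 0.291
t: 15.4
eef_pos: [496.3, 220.7, 181.1]
tcp_rot: [3.141, 0.001, 1.569]
ft_force: [0.5, -6.1, 2.3]
opening: 0.292
```

```bash
python3 -m inch '{"hand":[0,0,0,0,0],"delta_pos":[[0.4,0,0],[0.4,0,0],[0.4,0,0],[0.4,0,0],[0,0,0]],"turn":[0,0,0,0,0]}'
python3 - <<'E'
from go import *
shot('scene','s6')
E
python3 -c "
import cv2
a=cv2.imread('pics/s6.png')[20:200,270:450];cv2.imwrite('pics/c6.png',cv2.resize(a,None,fx=3,fy=3,interpolation=2))"
```

```text
t: 15.9
eef_pos: [496.1, 236.4, 181.0]
tcp_rot: [3.141, 0.002, 1.569]
ft_force: [0.2, -7.4, 3.9]
opening: 0.291
```

View pics/c6.png

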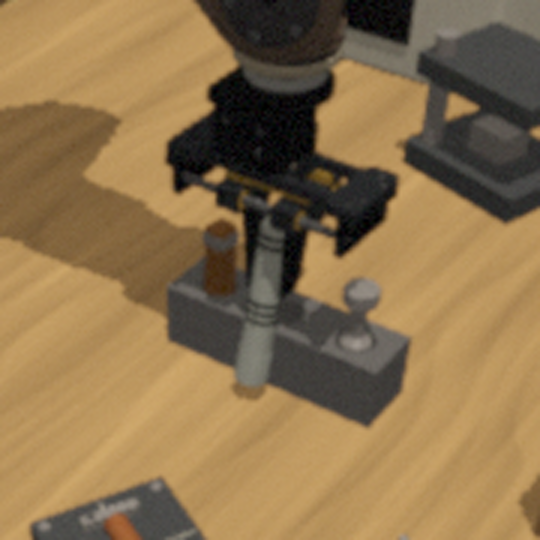

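The lamp pivots as planned at only about 8 N (lens end now leaning out at (250,375) in the crop). I continue.

```bash
python3 -m inch '{"hand":[0,0,0,0,0,0],"delta_pos":[[0.4,0,0],[0.4,0,0],[0.4,0,0],[0.4,0,0],[0.4,0,0],[0,0,0]],"turn":[0,0,0,0,0,0]}'
python3 -m inch '{"hand":[0,0,0,0,0],"delta_pos":[[0.4,0,0],[0.4,0,0],[0.4,0,0],[0.3,0,0],[0,0,0]],"turn":[0,0,0,0,0]}'
python3 - <<'E'
from go import *
shot('scene','s7')
E
python3 -c "
import cv2
a=cv2.imread('pics/s7.png')[20:200,270:450];cv2.imwrite('pics/c7.png',cv2.resize(a,None,fx=3,fy=3,interpolation=2))"
```

```text
t: 16.55
eef_pos: [496.0, 256.7, 180.6]
tcp_rot: [-3.141, 0.001, 1.568]
ft_force: [-0.7, -4.0, 0.7]
opening: 0.289
t: 17.05
eef_pos: [496.3, 272.0, 180.6]
tcp_rot: [3.141, -0.0, 1.568]
ft_force: [-0.2, -3.4, -0.1]
opening: 0.288
```

View pics/c7.png

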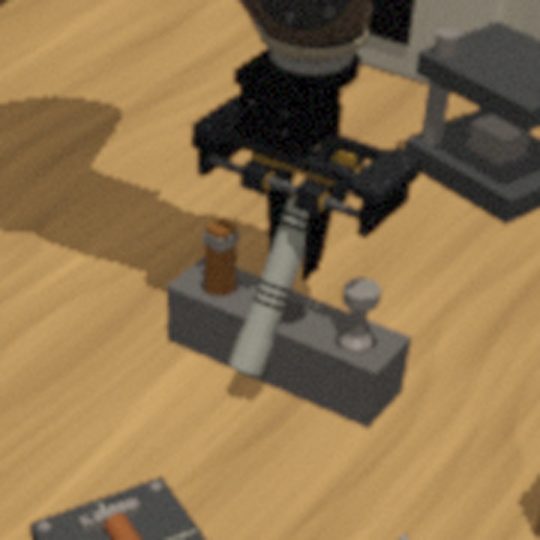

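```bash
python3 -m inch '{"hand":[0,0,0,0,0],"delta_pos":[[0,0,-2],[0,0,-3],[0,0,-3],[0,0,0],[0,0,0]],"turn":[0,0,0,0,0]}'
cat > ax.py <<'E'
from go import *
from m import *
from scipy.optimize import least_squares
def axis(n,cam):
    s=env.state(); shot(cam,n); im,d,P=cloud(n); hsv=cv2.cvtColor(im,cv2.COLOR_BGR2HSV)
    g=s['eef_pos']-[0,0,59]; w=s['tcp_rot'][2]; R=np.array([[np.cos(w),np.sin(w),0],[np.sin(w),-np.cos(w),0],[0,0,-1]])
    q=(P-g)@R.T  # tool frame at grasp pt
    m=(d>0)&(abs(q[...,1])<19)&(q[...,0]<-22)&(q[...,0]>-130)&(q[...,2]>-10)&(q[...,2]<130)&(P[...,2]>65)
    nn,lab,st,_=cv2.connectedComponentsWithStats(m.astype(np.uint8)); m=lab==1+np.argmax(st[1:,4])
    Q=q[m]
    def f(p):
        th,off,yo,ys=p; a=np.array([-np.sin(th),ys,np.cos(th)]);a/=np.linalg.norm(a); o=np.array([off,yo,0]); v=Q-o
        t=v@a; r=np.linalg.norm(v-t[:,None]*a,axis=1); return r-np.where(t>74,15.5,14)
    r=least_squares(f,[.7,0,0,0],loss='soft_l1'); th,off,yo,ys=r.x
    a=np.array([-np.sin(th),ys,np.cos(th)]);a/=np.linalg.norm(a); t=(Q-[off,yo,0])@a
    tl=np.percentile(t,99.5)
    lens=g+R.T@(np.array([off,yo,0])+tl*a); aim=lens+100*(R.T@a)
    print(n,'pts',len(Q),'lean deg',round(np.degrees(th),1),'off',np.round(r.x[1:],2),'lens dist',round(tl,1),'rms',round(np.sqrt(np.mean(r.fun**2)),2),'lens',lens.round(1),'aim',aim.round(1))
E
python3 - <<'E'
from ax import *
axis('s8','scene'); axis('t8','top')
to(545,-25,240)
E
python3 -c "
import cv2
a=cv2.imread('pics/s8.png')[10:190,270:450];cv2.imwrite('pics/c8.png',cv2.resize(a,None,fx=3,fy=3,interpolation=2))"
```

```text
t: 17.6
eef_pos: [496.3, 271.9, 260.6]
tcp_rot: [3.14, -0.001, 1.568]
ft_force: [-0.3, 0.0, -0.8]
opening: 0.292
s8 pts 515 lean deg 31.6 off [-16.59   0.17  -0.  ] lens dist 101.5 rms 1.46 lens [496.  202.2 115.2] aim [495.7 149.9  30. ]
t8 pts 678 lean deg 31.5 off [-18.8   -1.54   0.  ] lens dist 100.4 rms 0.99 lens [494.6 200.4 115.3] aim [494.8 148.1  30.1]
at yaw 1.568: cm [-29.65   4.99   1.94]
t 17.7 pos [496.  271.7 259.4] [-3.14   0.     1.568] op 0.289 f [ 0.3 -0.3 -1.3] j [0.38 0.44 1.74 0.   0.95 0.39]
```

View pics/c8.png

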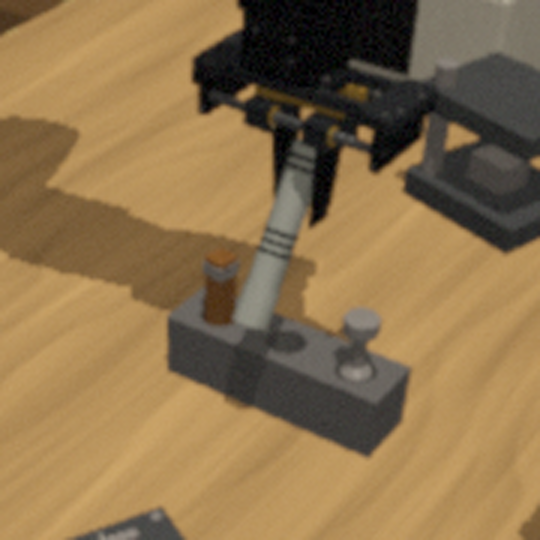

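The lean is only about 31.5° on both cameras (lens end near (255,315) in the crop), because the lamp also slid a little between the pads. That is too marginal. I'll add lean by pressing the lens edge on free table between holder and stage while dragging backwards.

```bash
python3 -m inch '{"hand":[0,0,0,0,0,0,0,0,0],"delta_pos":[[-3.6,0,0],[-3.5,0,0],[-3.5,0,0],[0,0,0],[0,0,4],[0,0,4],[0,0,1.5],[0,0,0.5],[0,0,0]],"turn":[0,0,0,0,0,0,0,0,0]}'
python3 - <<'E'
from go import *
to(496,200,140)
E
```

```text
t: 18.6
eef_pos: [495.9, 166.0, 159.6]
tcp_rot: [-3.14, 0.0, 1.568]
ft_force: [0.2, 0.5, -0.2]
opening: 0.286
at yaw 1.568: cm [3.4  0.   1.96]
t 18.6 pos [495.9 166.  159.6] [-3.14   0.     1.568] op 0.286 f [ 0.2  0.5 -0.2] j [0.2  0.53 1.94 0.   0.67 0.2 ]
```

```bash
python3 -m inch '{"hand":[0,0,0,0,0],"delta_pos":[[0.3,0,0.3],[0.4,0,0.3],[0.5,0,0.3],[0.5,0,0.3],[0,0,0]],"turn":[0,0,0,0,0]}'
python3 - <<'E'
from ax import *
axis('t9','top')
to(496,200,140)
E
```

```text
t: 19.1
eef_pos: [496.3, 183.6, 148.8]
tcp_rot: [3.14, -0.0, 1.569]
ft_force: [-0.4, 0.9, 5.8]
opening: 0.287
t9 pts 195 lean deg 81.8 off [16.33  2.22 -0.08] lens dist 74.1 rms 5.04 lens [492.2 126.9  79.2] aim [483.6  28.3  65. ]
at yaw 1.569: cm [ 1.65 -0.03  0.88]
t 19.15 pos [496.3 183.5 148.8] [ 3.14  -0.     1.569] op 0.288 f [-0.3  1.3  5.6] j [ 0.23  0.55  1.93 -0.    0.65  0.23]
```

```bash
python3 -m inch '{"hand":[0,0,0,0,0],"delta_pos":[[0.5,0,0.3],[0.5,0,0.3],[0.5,0,0.3],[0.4,0,0.3],[0,0,0]],"turn":[0,0,0,0,0]}'
python3 - <<'E'
from go import *
shot('scene','s9')
E
python3 -c "
import cv2
a=cv2.imread('pics/s9.png')[30:210,250:430];cv2.imwrite('pics/c9.png',cv2.resize(a,None,fx=3,fy=3,interpolation=2))"
```

```text
t: 19.65
eef_pos: [496.2, 202.4, 136.3]
tcp_rot: [3.141, -0.0, 1.568]
ft_force: [0.1, 2.4, 5.2]
opening: 0.289
```

View pics/c9.png

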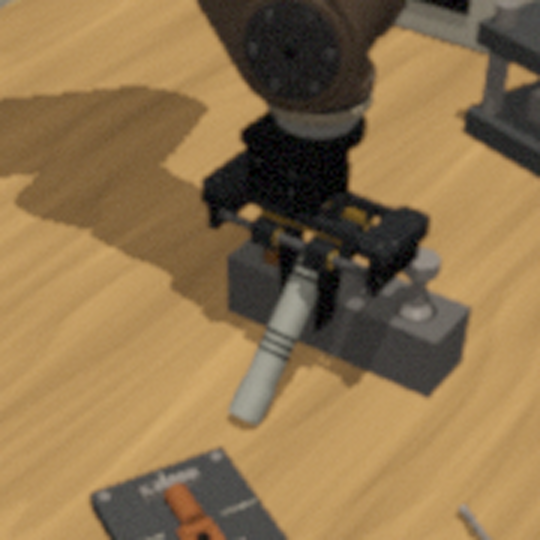

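```bash
python3 -m inch '{"hand":[0,0,0,0,0,0],"delta_pos":[[0,0,-3],[0,0,-4],[0,0,-3],[0,0,-1],[0,0,0],[0,0,0]],"turn":[0,0,0,0,0,0]}'
python3 - <<'E'
from ax import *
axis('s10','scene'); axis('t10','top')
E
```

```text
t: 20.3
eef_pos: [495.6, 201.5, 245.0]
tcp_rot: [-3.14, 0.001, 1.568]
ft_force: [-1.1, -0.2, -1.6]
opening: 0.286
s10 pts 528 lean deg 61.5 off [-18.2   -3.49   0.19] lens dist 100.9 rms 5.58 lens [510.9  96.2 138.7] aim [529.6   9.9  91.7]
t10 pts 662 lean deg 64.9 off [-18.56  -0.37  -0.07] lens dist 101.2 rms 5.37 lens [487.6  91.6 142.9] aim [480.2   1.4 100.5]
```

Run:
```python
import cv2,numpy as np
a=cv2.resize(cv2.imread('pics/s10.png')[20:200,260:440],None,fx=2.2,fy=2.2,interpolation=2);b=cv2.resize(cv2.imread('pics/t10.png')[140:320,130:310],None,fx=2.2,fy=2.2,interpolation=2)
cv2.imwrite('pics/c10.png',np.hstack([a,b]))
from m import *
f=np.load('pics/t10.npz')
for n in ['t10','s10']:
    im,d,P=cloud(n); g=np.array([495.8,201.5,186.]); q=np.stack([P[...,1]-g[1],P[...,0]-g[0],g[2]-P[...,2]],-1)
    m=(d>0)&(abs(q[...,1])<20)&(q[...,0]<-15)&(q[...,0]>-130)&(P[...,2]>65)
    Q=q[m]
    for x in range(-120,-15,10):
        k=Q[(Q[:,0]>=x)&(Q[:,0]<x+10)]
        if len(k): print(n,x,len(k),'zmin/med/max',np.percentile(k[:,2],[2,50,98]).round(),'y',np.percentile(k[:,1],[2,98]).round())
```

```text
t10 -110 22 zmin/med/max [51. 56. 61.] y [-11.   8.]
t10 -100 88 zmin/med/max [43. 51. 62.] y [-17.  11.]
t10 -90 97 zmin/med/max [34. 42. 58.] y [-17.  11.]
t10 -80 217 zmin/med/max [-276. -239.   44.] y [-19.  10.]
t10 -70 831 zmin/med/max [-337. -289.   28.] y [-19.  18.]
t10 -60 365 zmin/med/max [-336. -316.   20.] y [-19.  19.]
t10 -50 189 zmin/med/max [-325.   -4.   17.] y [-15.  20.]
t10 -40 365 zmin/med/max [-299. -293.    0.] y [-19.  19.]
t10 -30 408 zmin/med/max [-299. -295.   -8.] y [-19.  18.]
t10 -20 155 zmin/med/max [-299. -296.  -26.] y [-19.  19.]
s10 -110 9 zmin/med/max [54. 59. 61.] y [-5.  6.]
s10 -100 70 zmin/med/max [45. 55. 66.] y [-11.  15.]
s10 -90 78 zmin/med/max [37. 45. 69.] y [-13.  15.]
s10 -80 82 zmin/med/max [-229.   35.   59.] y [-10.  14.]
s10 -70 264 zmin/med/max [-233. -218.   41.] y [-16.  19.]
s10 -60 81 zmin/med/max [-210.   14.   35.] y [-10.  19.]
s10 -50 102 zmin/med/max [-194.    2.   25.] y [-9. 15.]
s10 -40 388 zmin/med/max [-195. -161.    8.] y [-19.  19.]
s10 -30 538 zmin/med/max [-178. -108.   -6.] y [-19.  19.]
s10 -20 99 zmin/med/max [-151.  -85.  -12.] y [-19.  18.]
```

View pics/c10.png

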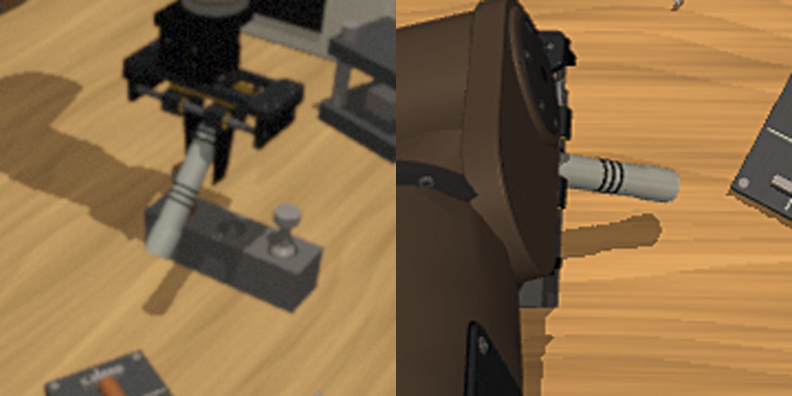

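Both views show the lamp leaning well out towards the stage. My fit window clipped the lamp's upper side, so I refit from the saved pictures.

```bash
sed -i 's/>-10)&(q\[...,2\]<130)/>-45)\&(q[...,2]<110)\&(q[...,2]+q[...,0]<15)\&(q[...,2]+q[...,0]>-80)/; s/s=env.state(); shot(cam,n); im/s=env.state(); s=s if cam is None else (shot(cam,n),s)[1]; im/; s/\[.7,0,0,0\]/[.8,-15,0,0]/' ax.py
python3 - <<'E'
from ax import *
axis('s10',None); axis('t10',None)
to(545.5,-25,240)
E
```

```text
s10 pts 595 lean deg 43.5 off [-26.58  -0.08  -0.  ] lens dist 95.3 rms 1.48 lens [495.1 109.3 116.7] aim [494.7  40.4  44.2]
t10 pts 790 lean deg 43.6 off [-28.83  -1.64  -0.  ] lens dist 93.2 rms 1.07 lens [493.6 108.4 118.3] aim [493.2  39.4  45.9]
at yaw 1.568: cm [-22.64   5.05   0.48]
t 20.4 pos [495.7 201.5 244.8] [-3.139e+00  1.000e-03  1.568e+00] op 0.29 f [-0.2  0.6 -1. ] j [ 0.26  0.42  1.83 -0.    0.89  0.27]
```

Lean is now 43.5° on both cameras, aim at about (494,40,45). I shift by (+51.5,−65.5,−15) mm to put the aim point on the terminal.

```bash
python3 -m inch '{"hand":[0,0,0,0,0,0,0,0],"delta_pos":[[-1.3,1,0.3],[-1.5,1.2,0.4],[-1.5,1.2,0.4],[-1.3,1,0.3],[-0.9,0.7,0.1],[0,0,0],[0,0,0],[0,0,0]],"turn":[0,0,0,0,0,0,0,0]}'
python3 - <<'E'
from ax import *
axis('s11','scene'); axis('t11','top')
for n in ['s11','t11']:
    im,d,P=cloud(n);hsv=cv2.cvtColor(im,cv2.COLOR_BGR2HSV); z=P[...,2]
    m=(d>0)&(np.hypot(P[...,0]-543,P[...,1]+24)<60)&(hsv[...,1]>130)&(hsv[...,0]<20)&(z>22)&(z<50)
    print(n,rect(P[m]) if m.sum()>9 else '')
to(545,115,230)
import numpy as np
a=cv2.resize(cv2.imread('pics/s11.png')[60:260,230:430],None,fx=2,fy=2,interpolation=2);b=cv2.resize(cv2.imread('pics/t11.png')[100:300,160:360],None,fx=2,fy=2,interpolation=2)
cv2.imwrite('pics/c11.png',np.hstack([a,b]))
E
```

```text
t: 21.2
eef_pos: [546.6, 137.0, 231.5]
tcp_rot: [-3.142, 0.0, 1.568]
ft_force: [0.2, 0.3, -1.4]
opening: 0.286
s11 pts 648 lean deg 43.6 off [-2.591e+01  2.000e-02 -0.000e+00] lens dist 96.0 rms 1.32 lens [546.   44.8 103.1] aim [545.4 -24.2  30.7]
t11 pts 567 lean deg 43.7 off [-28.6   -1.38   0.  ] lens dist 93.7 rms 1.05 lens [545.2  43.7 104.8] aim [545.4 -25.3  32.5]
s11 (array([545.2, -26. ]), array([27.6, 61.8]), 62.2)
t11 (array([543.8, -25.9]), array([29.7, 64.1]), 64.8)
at yaw 1.569: cm [-2.21 -0.15  0.16]
t 21.3 pos [546.6 137.1 231.6] [3.141 0.    1.569] op 0.284 f [ 0.5 -0.7 -0.8] j [ 0.13  0.47  1.78 -0.    0.89  0.13]
```

View pics/c11.png

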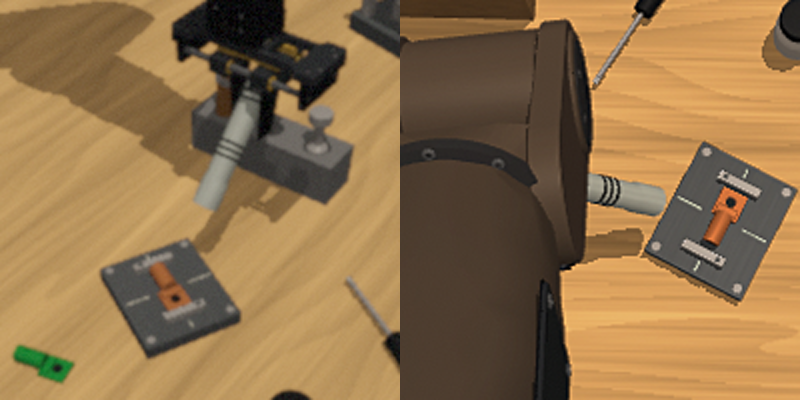

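Aim is on the terminal to within a few mm. I do a last creep check before handing in.

```bash
python3 -m inch '{"hand":[0,0,0,0,0,0,0,0,0,0],"delta_pos":[[0,0,0],[0,0,0],[0,0,0],[0,0,0],[0,0,0],[0,0,0],[0,0,0],[0,0,0],[0,0,0],[0,0,0]],"turn":[0,0,0,0,0,0,0,0,0,0]}'
python3 - <<'E'
from ax import *
axis('s12','scene'); axis('t12','top')
print(ticket.job_done())
E
```

```text
t: 22.3
eef_pos: [546.9, 136.5, 231.4]
tcp_rot: [3.142, 0.0, 1.568]
ft_force: [-0.5, 0.1, -0.6]
opening: 0.285
s12 pts 646 lean deg 43.5 off [-2.615e+01  2.000e-02 -0.000e+00] lens dist 95.9 rms 1.3 lens [546.4  44.4 102.8] aim [545.9 -24.3  30.3]
t12 pts 568 lean deg 43.6 off [-28.56  -1.14  -0.  ] lens dist 94.4 rms 1.1 lens [545.3  42.8 104.1] aim [544.9 -26.2  31.7]
the job is handed in; nothing more can be done
None
```

I handed the job in at about 22 s of the 51 s allowed. By my last camera checks every condition I could measure was met, but `job_done` gives no verdict.

- **Terminal:** It lies flat between the stops and is released. It sits within about 3 mm of the stage centre, and its angle is within about 2° of the stops' line.
- **Lamp:** I drew it straight up out of the middle socket. The moves cannot tilt the tool, so I leaned the lamp by pivoting it between the pads. I first dragged it over the fixed holder's top edge at about 8 N, which gave only 31.5° because the lamp also slid in the pads. I then pressed the lens edge on bare table at about 6 N to lean it further.
- **Final pose:** Both cameras gave a lean of 43.5°, the lens about 103 mm above the table, and the aim point within about 3 mm of the terminal's centre. Nothing crept over a 1 s wait.
- **Checks that failed or disagreed:**
  - Two intermediate lean fits were wrong because my measuring window clipped the lamp; I fixed the window and refitted.
  - The lamp sits roughly 27 mm off-centre in the fingers but was holding steady.
  - I did not measure the other tools and parts again afterwards; nothing looked moved in the pictures.

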